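Move the push-fit stop end to the other water stub

TASK

The drinks station's water manifold has two steel stubs, one of them closed by a push-fit stop end. Squeeze the stop end's collet ring in and, keeping it in, draw the stop end straight off its stub without wrenching; then push it steadily onto the other stub, firmly home against its inner stop but without ramming it, and let go so that the collet springs out and locks. Leave the other things on the counter where they are.

Things in the scene. Friction and masses are not known exactly. Their poses are not given: they have to be found in the camera images.
- manifold: White water manifold block (200 x 55 mm, 130 mm tall) on a steel base, filter cartridge behind; fixed. Origin at table height in the plane of the block's front face, midway between the two stubs; z up. The stubs stick out level along its -y, at its x = -55 and +55 mm, axes 100 mm above the table. Which one is closed at the start varies.
- stub_a_tip (a point): Tip of the stub that is closed at the start, on the stub's axis. Both stubs: fixed steel tube 15 mm in diameter, tip 100 mm from the block's face. From the tip: a nose tapering from 12 to 21 mm diameter over 10 mm, a raised collar 21 mm in diameter and 10 mm long with a square shoulder behind which the teeth catch, then plain tube.
- stub_b_tip (a point): Tip of the other, empty stub, alike in every way.
- fitting: Push-fit stop end, grey plastic spool, 52 mm long, 150 to 310 g. Origin on its axis at the floor of its bore, which meets the stub's tip when fully home (a hard stop). Its y runs along the bore to the mouth. y -8 to 0 mm: closed end, disc 52 mm across. 0 to 34: barrel 34 mm across, bore 23. 39 to 44: collet ring. A rubber seal drags on the stub's collar, 10 to 20 N over the last 8 mm.
- collet_face (a point): Point on the stop end's axis at the outer face of its collet ring when out, 44 mm from its origin. The ring is a white disc 52 mm across, 5 mm thick, with a 25 mm hole. Fingers closing along the tube, one on the ring's outer face and one on the closed end, both above the tube, squeeze the ring in; the stop end is then 47 mm long.
- collet (a joint): How far the collet ring is pressed towards the closed end, m: 0 out (teeth engaged), 0.005 fully in; sprung outward, 3 N when out, 8 N when in. The teeth let go beyond about 0.0037; with less, the stop end is held fast on its stub.
- elbow: Bystander: spare grey plastic elbow, about 55 mm, lying on the counter below and between the stubs. Origin at counter height, mid part. To be left alone.
- cup1: Bystander: open white portion cup, 64 mm across, 34 mm tall, 200 to 230 mm in front of the block. Origin under its centre. To be left alone.
- cup2: Bystander: closed white portion cup, 66 mm across, 34 mm tall, beside cup1. Origin under its centre. To be left alone.
- dressing1: Bystander: upright white dressing bottle, 72 mm across, 210 mm tall, on the right of the counter. Origin under its centre. To be left alone.
- dressing2: Bystander: a second dressing bottle, alike, further from the robot. Origin under its centre. To be left alone.
There are look-alikes about, which are no part of the job. Leave any red or turquoise look-alike of the fitting alone.

How it is judged:
On the way, in this order (a step that is already met when the one before it is completed fails the run):
1. the collet ring is pressed fully in while the stop end still sits on its first stub (value of joint collet above 0.0036 m and distance between fitting and stub_a_tip below 0.008 m), for 0.1 s.
2. the stop end is clear of its first stub (distance between fitting and stub_a_tip above 0.05 m), for 0.1 s.
At the end, for the whole second after the job is handed in: The stop end is on the other stub with the floor of its bore within 1.5 mm of the stub's tip and its axis within 7 degrees of the stub's, the collet ring sprung out (pressed less than 1 mm), at rest and released (distance between fitting and stub_b_tip below 0.0015 m and value of joint collet below 0.001 m and angle between the y axis of fitting and the y axis of manifold, either way round below 0.12 rad and linear speed of fitting below 0.01 m/s); the robot touches nothing.
It fails at once if the stop end is wrenched or rammed: contact forces between it and the stub it comes off add up to more than 60 N, the seal's own squeeze of about 25 N included (contact force between fitting and stub_a above 60 N).
It fails at once if the stop end is wrenched or rammed: contact forces between it and the stub it goes on add up to more than 60 N, the seal's own squeeze of about 25 N included (contact force between fitting and stub_b above 60 N).
It fails at once if a bystander is knocked or shifted by more than 25 mm (distance of any of elbow, cup1, cup2, dressing1, dressing2 from where it was at the start of the episode above 0.025 m).
It also fails if it takes over 61 s, if anything falls off the work surface, if the arm or the gripper's body presses on something with over 40 N, if the wrist force passes 120 N, or if a joint passes its speed limit or range.

ROBOT

A 6-joint arm with a two-finger parallel gripper is mounted at the origin on the work surface. World frame = base frame: x ahead of the robot, y to its left, z up, the work surface at z = 0. Lengths are in m, angles in rad, forces in N, time in s.
With the tool pointing down it reaches from about 0.275 to 0.775 m from the base axis. Payload 14.6 kg.
Tool frame: the origin (TCP) lies on the centre line of the jaws, within the pads' length; the fingertips stand 19 mm ahead of it and the grasp point (between the pads) is the TCP; x points along the fingers, y is the direction in which the jaws open and shut, and the axes are right-handed (so a half turn about x gives the same grasp; the last joint's range is limited). The gripper opens to 85 mm and grips with 20 to 120 N. Pads are 22 mm wide; open, the fingers measure 114 mm over their backs; the gripper's body (76 mm by 85 mm) begins 54 mm behind the grasp point. The pads swing forward as they close: fully open they stand 13 mm farther back than shut.
Start: joints at [1.038, 0.263, -0.048, 1.259, 0, 1.415], TCP at [0.194, 0.488, 0.25] pointing down, gripper open.
Joint ranges: [-2.65, 2.65], [-0.89, 1.7], [-1.18, 1.37], [-2.13, 2.11], [-1.35, 1.29], [-3.14, 3.14]. Speed limits (rad/s): [1.89, 1.89, 2.57, 2.79, 3.14, 3.14].

INTERFACE

Orientations are given as a 3x3 rotation matrix whose columns are the frame's x, y, z axes.
In Python, from bench import arm gives the robot as it stands.
- The arm moves only by the shell command python3 -m pendant 'ROWS' [FORCE]. ROWS is JSON, a list that holds one entry, the list of rows, each a list of 7 numbers: the turn, a rotation vector about the tool's x, y, z in units of 2 pi rad (1.0 is 2 pi rad), then the shift along the tool's x, y, z in units of 10 cm (1.0 is 10 cm), then the opening, from -1 (shut) to 1 (fully open), so that 0 is half open. A call has 1 to 12 rows; each row is the pose to reach, as a shift and turn from the pose measured when the call began, along the tool's axes at that moment, turning the shorter way round; what a row does not reach only later rows make up. A row lasts 1/10 s, in which the tool goes at most 50 mm and 8.59 degrees, less where a joint would pass 70% of its speed; a pose out of reach is approached as far as the arm can. A call with a number of a shift or a turn outside -1 to 1 is refused whole. A call with a gripper value outside its range is refused whole. The fingers move at their own pace and stop on an object; FORCE is the grip in N (left out, the last holds). Time passes only in rows, so rows that repeat a pose let the fingers close. It gives the time, the measured TCP pose, the force and the opening at its end, in the units of the state.
- arm.state(): the state, without advancing time (a new reading comes with each control period).
- arm.snapshot(name): name is "scene" or "top" or "wrist"; returns a dict with "color" (400x640x3 uint8, blue, green, red), "vfov" (degrees; the focal length in pixels is half the picture's height over the tangent of half this angle, whatever the lens; pixels are square), "cx", "cy" (the principal point, pixels), "D" ([k1, k2, p1, p2, k3] as OpenCV has them; the pictures are not rectified), "cam_to_world" (4x4, takes a point from camera to world coordinates); the wrist camera has in their place "T_tool_cam" (4x4, takes a point from camera to tool coordinates, whose origin is the TCP and whose axes are the tool frame's). Camera axes: x right, y down, z forward; pixel columns grow to the right and rows downward; lengths in m; the calibration is good to about 2 mm. A picture is of the moment at which its call begins: read the wrist's pose just before it. There is no depth.
- arm.hand_in(): hands the job in, once; it reports no verdict.
Trained networks look in the newest picture that a camera, given by its name, has taken for a name from the list of things; names that differ only in an ending like _2 or _b are one class to them, and where a whole thing is asked for, a point or a joint stands for the part that bears it (a point fixed in the world has none). Each returns a list of dicts, best first, with "score" (0 to 1); they miss things now and then, are a little off and sometimes report something else, mostly with a low value. They report only what shows in the picture. A call takes as long as a camera call. They do not tell look-alikes from the thing itself.
- arm.silhouettes(query, camera): "pixels" (400x640 bool, what is visible of it) and "xy" ([column, row] in pixels, amid what is visible of it).
The state is a dict: "time_s": time; "qpos": joint angles; "qvel": joint speeds; "joint_efforts": joint torques, N m; "ee_pos": TCP position; "ee_rot": TCP orientation; "wrist_force": force on the tool from outside, world axes, zero at the start; "moment": the same for the moment, N m; "width": opening from 0.0 (shut) to 1.0 (fully open).
Only numpy, scipy, OpenCV 4.12 (cv2) and the standard library are available. Lean on these libraries where they do the work, as an engineer would, in place of code of your own. Each camera call takes 0.05 s, during which the arm holds its last target. There are 200 camera calls.

## Working session

There is one attempt and no reset: what is moved stays moved. The work goes in short steps, Python scripts to look and compute and a shell command to move; the robot and the scene stay as the last step left them, time stands still between calls to the robot, and variables do not carry over. Pictures are saved under pics/ and viewed, about 8 in all and at most 12, crops included, and the job is handed in when it is done.

```bash
mkdir -p pics; cat > h.py <<'E'
import numpy as np, cv2
from bench import arm
def K(s):
    f=200/np.tan(np.radians(s["vfov"])/2); return np.array([[f,0,s["cx"]],[0,f,s["cy"]],[0,0,1.]])
def T(s,st=None):
    if "cam_to_world" in s: return np.array(s["cam_to_world"])
    M=np.eye(4);M[:3,:3]=st["ee_rot"];M[:3,3]=st["ee_pos"];return M@np.array(s["T_tool_cam"])
def ray(s,uv,st=None):
    p=cv2.undistortPoints(np.array([[uv]],float),K(s),np.array(s["D"],float))[0,0]
    M=T(s,st); d=M[:3,:3]@np.array([p[0],p[1],1]); return M[:3,3],d/np.linalg.norm(d)
def plane(s,uv,z,st=None):
    o,d=ray(s,uv,st); return o+d*(z-o[2])/d[2]
def tri(rs):
    A=sum(np.eye(3)-np.outer(d,d) for o,d in rs); b=sum((np.eye(3)-np.outer(d,d))@o for o,d in rs)
    return np.linalg.solve(A,b)
def proj(s,P,st=None):
    M=np.linalg.inv(T(s,st)); return cv2.projectPoints(np.array(P,float).reshape(-1,1,3),cv2.Rodrigues(M[:3,:3])[0],M[:3,3],K(s),np.array(s["D"],float))[0][:,0]
E
python3 - <<'E'
from h import *
ims={}
for c in ["scene","top"]:
    s=arm.snapshot(c); cv2.imwrite(f"pics/{c}.png",s["color"]); print(c,T(s)[:3].round(3).tolist(),s["vfov"])
    for q in ["fitting","manifold","elbow","cup1","dressing1"]:
        for r in arm.silhouettes(q,c)[:4]: 
            ys,xs=np.nonzero(r["pixels"]); print(q,round(r["score"],2),np.round(r["xy"]),xs.min(),xs.max(),ys.min(),ys.max(),len(xs))
print({k:np.round(v,3).tolist() for k,v in arm.state().items()})
E
```

```text
scene [[0.831, 0.444, -0.336, 0.874], [0.557, -0.674, 0.485, -0.585], [-0.011, -0.59, -0.807, 0.888]] 43.98210991629341
fitting 0.93 [287. 165.] 268 298 153 181 504
fitting 0.86 [320. 295.] 302 339 276 313 699
fitting 0.85 [401. 171.] 383 418 150 184 755
fitting 0.73 [328. 127.] 316 341 116 140 402
manifold 0.74 [422. 132.] 368 480 84 190 6593
elbow 0.54 [377. 171.] 370 391 159 184 242
elbow 0.4 [403. 169.] 382 418 150 184 762
elbow 0.31 [275. 328.] 250 297 287 364 2772
cup1 0.91 [319. 204.] 307 335 190 218 657
cup1 0.65 [348. 226.] 334 367 208 243 964
dressing1 0.92 [212. 284.] 190 241 241 321 2786
dressing1 0.86 [275. 329.] 250 296 287 364 2741
top [[-0.005, -0.992, 0.129, 0.419], [-1.0, 0.008, 0.018, -0.113], [-0.019, -0.129, -0.991, 1.128]] 42.95604501641915
fitting 0.89 [219. 264.] 201 235 248 280 517
fitting 0.81 [292. 272.] 276 305 259 287 496
fitting 0.73 [386. 162.] 373 403 145 174 471
fitting 0.68 [245. 156.] 233 262 141 167 571
manifold 0.83 [180. 174.] 130 225 117 233 7820
manifold 0.3 [314. 176.] 298 327 161 193 767
elbow 0.55 [235. 178.] 221 247 168 197 475
cup1 0.69 [310. 175.] 298 328 162 192 741
cup1 0.66 [306. 215.] 293 321 200 228 646
dressing1 0.88 [449. 229.] 424 472 207 244 1433
dressing1 0.85 [450. 166.] 424 474 139 182 1575
dressing1 0.66 [227. 205.] 202 244 198 212 319
{'time_s': 0.6, 'qpos': [1.038, 0.263, -0.048, 1.259, 0.0, 1.416], 'qvel': [-0.001, -0.001, -0.001, 0.0, -0.001, -0.0], 'joint_efforts': [-0.003, -63.719, 38.468, 0.001, -0.0, -0.0], 'ee_pos': [0.194, 0.488, 0.25], 'ee_rot': [[-0.0, 0.369, 0.929], [-0.0, 0.929, -0.369], [-1.0, -0.0, -0.0]], 'wrist_force': [-0.463, 0.387, -0.058], 'moment': [-0.022, -0.025, -0.015], 'width': 1.0}
```

View pics/scene.png

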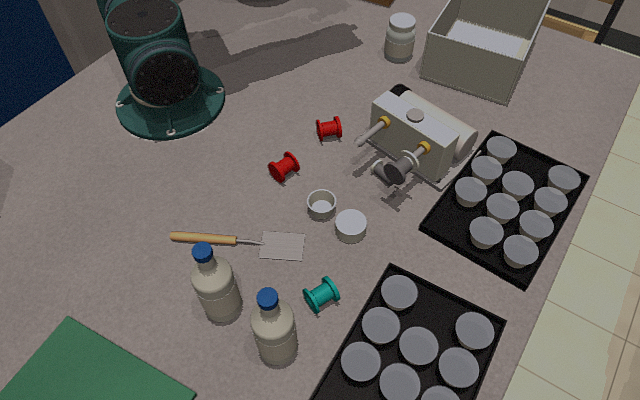

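View pics/top.png

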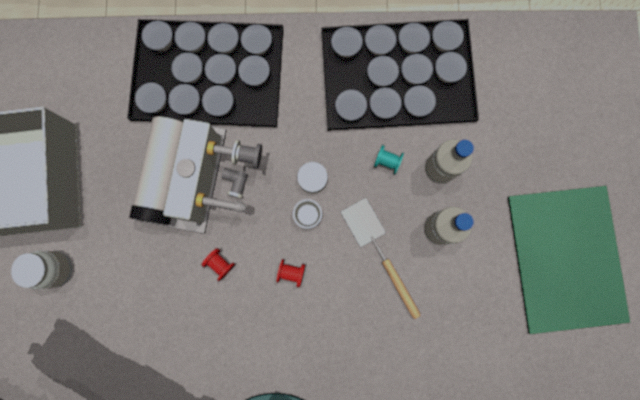

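The four fitting-like things in scene are: (287,165) and (328,127) red, (320,295) turquoise, and (401,171) grey on the far stub. The grey one, at (245,156) in top, fits the description. I'll confirm it in one crop.

```bash
python3 - <<'E'
import cv2,numpy as np
a=cv2.imread("pics/top.png")[125:225,180:280]; b=cv2.imread("pics/scene.png")[100:200,340:440]
cv2.imwrite("pics/crop1.png",np.hstack([cv2.resize(x,None,fx=4,fy=4,interpolation=cv2.INTER_CUBIC) for x in (a,b)]))
E
```

```text
(no output)
```

View pics/crop1.png

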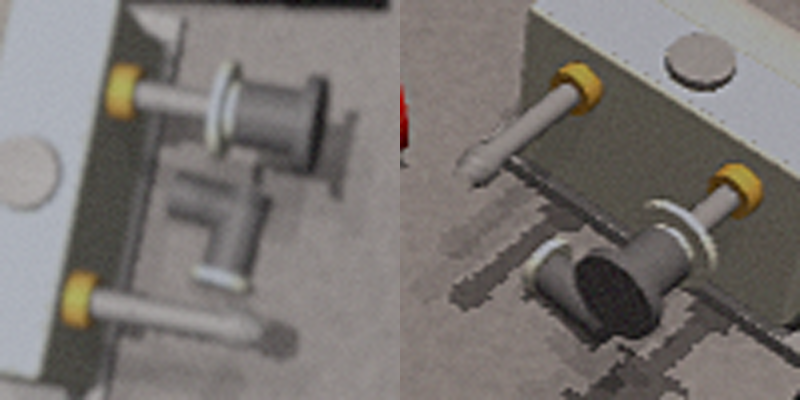

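```bash
python3 - <<'E'
from h import *
s=arm.snapshot("scene");t=arm.snapshot("top")
pts=dict(discA=((392.5,173.2),(259.5,156.2)),goldA=((423.7,147),(210.5,148)),tipB=((359,141.7),(244.5,207.4)),goldB=((384.2,122),(200,199.2)))
for n,(a,b) in pts.items():
    P=tri([ray(s,a),ray(t,b)]); print(n,P.round(4),proj(s,P)[0].round(1),proj(t,P)[0].round(1),"z=.1:",plane(s,a,.1).round(4),plane(t,b,.1).round(4))
w=arm.snapshot("wrist");print(np.array(w["T_tool_cam"]).round(3).tolist(),w["vfov"])
E
```

```text
discA [0.632  0.0216 0.1066] [392.4 173.2] [259.4 156.1] z=.1: [0.6302 0.0269 0.1   ] [0.6332 0.0223 0.1   ]
goldA [0.6512 0.1241 0.1026] [423.6 147. ] [210.4 147.9] z=.1: [0.6507 0.1267 0.1   ] [0.6516 0.1245 0.1   ]
tipB [0.5292 0.0529 0.11  ] [357.2 142.1] [243.3 205.9] z=.1: [0.5274 0.0642 0.1   ] [0.5272 0.052  0.1   ]
goldB [0.5445 0.1432 0.1027] [384.2 122. ] [200.  199.2] z=.1: [0.5434 0.1458 0.1   ] [0.5447 0.1438 0.1   ]
[[-0.001, -0.276, 0.961, -0.125], [1.0, 0.001, 0.001, -0.001], [-0.001, 0.961, 0.276, -0.07], [0.0, 0.0, 0.0, 1.0]] 68.56664761027068
```

The crop confirms it: the closed stub carries the grey stop end with the white collet ring. The measured stub spacing is 108 mm, and the axis points outward along about (-0.18, -0.98). The next move takes the tool over it for a close look.

```bash
for i in 1 2 3 4 5; do :; done
python3 -m pendant '[[[0,0,0,-0.1,-0.2,0.48,1],[0,0,0,-0.2,-0.41,0.957,1],[0,0,0,-0.2,-0.41,0.957,1],[0,0,0,-0.2,-0.41,0.957,1]]]'
python3 -m pendant '[[[0,0,0,0,-0.2,0.48,1],[0,0,0,0,-0.41,0.957,1],[0,0,0,0,-0.41,0.957,1],[0,0,0,0,-0.41,0.957,1]]]'
python3 -m pendant '[[[0,0,0,0,-0.2,0.48,1],[0,0,0,0,-0.41,0.957,1],[0,0,0,0,-0.41,0.957,1],[0,0,0,0,-0.41,0.957,1]]]'
python3 -m pendant '[[[0,0,0,0,-0.2,0.48,1],[0,0,0,0,-0.41,0.957,1],[0,0,0,0,-0.41,0.957,1],[0,0,0,0,-0.41,0.957,1]]]'
```

```text
time_s: 1.15
ee_pos: [0.2683, 0.414, 0.2706]
ee_rot: [[0.0, 0.371, 0.929], [0.001, 0.929, -0.371], [-1.0, 0.001, 0.0]]
wrist_force: [0.3, 0.7, -0.3]
width: 0.997
time_s: 1.55
ee_pos: [0.3421, 0.3404, 0.2702]
ee_rot: [[-0.0, 0.372, 0.928], [0.001, 0.928, -0.372], [-1.0, 0.0, -0.0]]
wrist_force: [0.1, 0.3, -0.0]
width: 1.0
time_s: 1.95
ee_pos: [0.4154, 0.2674, 0.2699]
ee_rot: [[-0.001, 0.373, 0.928], [0.001, 0.928, -0.373], [-1.0, 0.0, -0.001]]
wrist_force: [0.4, 0.6, -0.5]
width: 1.006
time_s: 2.35
ee_pos: [0.4886, 0.1948, 0.2695]
ee_rot: [[-0.002, 0.373, 0.928], [0.001, 0.928, -0.373], [-1.0, 0.0, -0.002]]
wrist_force: [-0.4, 0.4, -0.7]
width: 0.997
```

```bash

python3 -m pendant '[[[0,0,0,0,-0.2,0.48,1],[0,0,0,0,-0.41,0.957,1],[0,0,0,0,-0.41,0.957,1],[0,0,0,0,-0.41,0.957,1]]]'
python3 -m pendant '[[[-0.01,0,0,0,-0.2,0.48,1],[-0.02,0,0,0,-0.41,0.96,1],[-0.0315,0,0,0,-0.41,0.96,1],[-0.0315,0,0,0,-0.41,0.96,1],[-0.0315,0,0,0,-0.41,0.96,1]]]'
python3 - <<'E'
from h import *
st=arm.state(); w=arm.snapshot("wrist"); cv2.imwrite("pics/w1.png",w["color"])
import pickle; pickle.dump((st,w),open("w1.pkl","wb"))
for r in arm.silhouettes("fitting","wrist")[:2]:
    ys,xs=np.nonzero(r["pixels"]); print(r["score"],r["xy"],xs.min(),xs.max(),ys.min(),ys.max())
print(w["D"],np.round(st["ee_pos"],4),st["time_s"])
E
```

```text
time_s: 2.75
ee_pos: [0.5616, 0.1225, 0.269]
ee_rot: [[-0.003, 0.372, 0.928], [0.001, 0.928, -0.372], [-1.0, 0.0, -0.003]]
wrist_force: [-0.1, -0.0, 0.3]
width: 0.998
time_s: 3.25
ee_pos: [0.6344, 0.051, 0.2692]
ee_rot: [[-0.003, 0.182, 0.983], [0.002, 0.983, -0.182], [-1.0, 0.001, -0.003]]
wrist_force: [-0.1, -0.1, -0.0]
width: 0.997
0.83 [316.4, 193.0] 291 345 168 217
0.68 [95.2, 216.4] 65 130 196 240
[-0.03538847  0.          0.          0.          0.        ] [0.6344 0.051  0.2692] 3.25
```

View pics/w1.png

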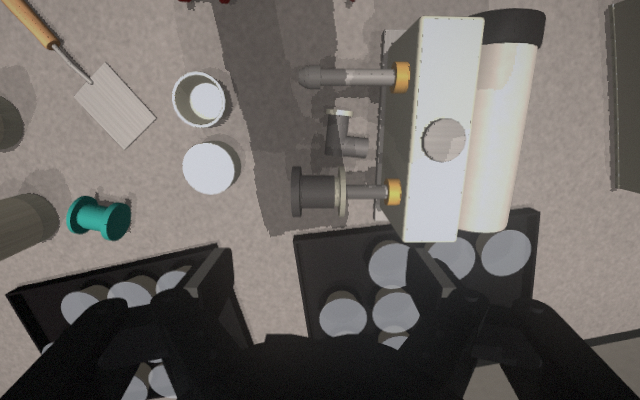

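The wrist view shows the grey fitting at (291–345, 168–217), with the ring at about x=341 and the closed disc at about x=296. The empty stub's tip is at (300,76), and the block's top front edge runs from (419,18) to (406,240). Next I fit these accurately for the yaw.

```bash
python3 - <<'E'
from h import *
import pickle; st,w=pickle.load(open("w1.pkl","rb")); g=cv2.GaussianBlur(cv2.cvtColor(w["color"],6),(0,0),1).astype(float)
# block top front edge
P=[]
for r in range(30,235,3):
    c=418.3-(r-18)*13/222.; xs=np.arange(int(c)-7,int(c)+8); d=np.gradient(g[r,xs]); k=d.argmax(); 
    P.append((xs[k]+ (0 if k in(0,14) else .5*(d[k-1]-d[k+1])/(d[k-1]-2*d[k]+d[k+1]+1e-9)),r))
W=np.array([plane(w,p,.13,st)[:2] for p in P])
for _ in range(3):
    vx,vy,x0,y0=cv2.fitLine(W.astype(np.float32),cv2.DIST_HUBER,0,1e-4,1e-4).ravel(); n=np.array([-vy,vx]); res=(W-[x0,y0])@n; W=W[abs(res)<.0015]
print("edge dir",vx,vy,"angle of normal yaw",np.degrees(np.arctan2(vy,vx)),len(W),"rms",res.std()); e0=np.array([x0,y0])
# tube centrelines
def tube(cols,r0,z=.1,h=9):
    C=[]
    for c in cols:
        rr=np.arange(r0-h-6,r0+h+7); d=np.gradient(g[rr,c]); a=d[:len(d)//2]; b=d[len(d)//2:]
        C.append((c,rr[abs(a).argmax()],rr[len(d)//2+abs(b).argmax()]))
    C=np.array(C); m=(C[:,1]+C[:,2])/2; print(C[::8].tolist())
    W=np.array([plane(w,(c,y),z,st)[:2] for c,y in zip(C[:,0],m)]); l=cv2.fitLine(W.astype(np.float32),cv2.DIST_HUBER,0,1e-4,1e-4).ravel()
    print("tube dir",l, np.degrees(np.arctan2(l[0],l[1]))); return l
tube(range(330,390),76); tube(range(352,384),192)
for n,p in dict(discBack=(291.5,190),ringout=(346,192),tipB=(300,76.5),discTop=(296,190)).items(): print(n,plane(w,p,.1,st).round(4),plane(w,p,.126,st).round(4))
print(e0)
E
python3 - <<'E'
import cv2
a=cv2.imread("pics/w1.png")[50:230,280:425]
cv2.imwrite("pics/crop2.png",cv2.resize(a[:,:],None,fx=3.3,fy=3.3,interpolation=cv2.INTER_CUBIC))
E
```

```text
edge dir 0.98301166 -0.18354298 angle of normal yaw -10.576199 69 rms 0.00010716049450896355
[[330, 70, 83], [338, 68, 86], [346, 75, 83], [354, 70, 83], [362, 70, 83], [370, 70, 84], [378, 70, 84], [386, 69, 84]]
tube dir [0.19062124 0.98166364 0.53646463 0.10452466] 10.989041
[[352, 187, 199], [360, 187, 199], [368, 186, 199], [376, 186, 204]]
tube dir [0.12589489 0.9920436  0.6490562  0.09649485] 7.2324367
discBack [0.6326 0.0218 0.1   ] [0.6267 0.0255 0.126 ]
ringout [0.6449 0.0768 0.1   ] [0.638  0.0756 0.126 ]
tipB [0.527  0.0521 0.1   ] [0.5304 0.053  0.126 ]
discTop [0.6335 0.0264 0.1   ] [0.6275 0.0296 0.126 ]
[0.61861074 0.13575827]
```

View pics/crop2.png

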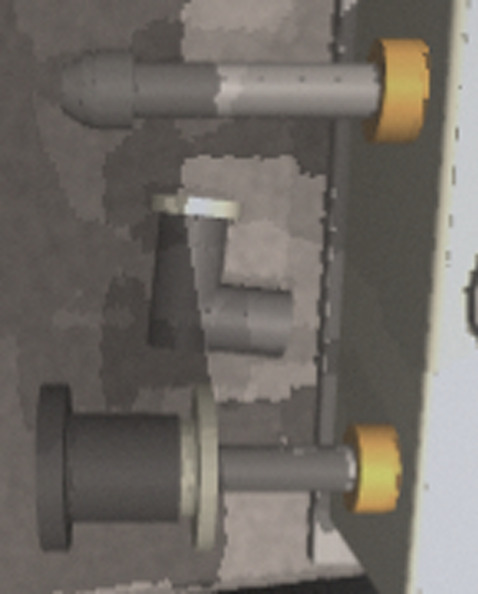

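```bash
python3 - <<'E'
from h import *
import pickle; st,w=pickle.load(open("w1.pkl","rb"))
R=np.array(st["ee_rot"]);p=np.array(st["ee_pos"])
for x in (.019,.012,.006): print(x,[proj(w,p+R@[x,y,z],st)[0].round(0).tolist() for y in(-.0425,.0425) for z in (-.011,.011)])
a=w["color"][225:345,140:500]; cv2.imwrite("pics/crop3.png",cv2.resize(a,None,fx=2,fy=2,interpolation=cv2.INTER_CUBIC))
E
python3 -m pendant '[[[-0.0002,0,0,0.4,-0.016,0.04,1],[-0.0002,0,0,0.8,-0.016,0.04,1],[-0.0002,0,0,1,-0.016,0.04,1],[-0.0002,0,0,1,-0.016,0.04,1]]]'
```

```text
0.019 [[240.0, 232.0], [243.0, 269.0], [401.0, 232.0], [398.0, 269.0]]
0.012 [[236.0, 237.0], [240.0, 276.0], [405.0, 237.0], [401.0, 276.0]]
0.006 [[233.0, 242.0], [237.0, 282.0], [408.0, 242.0], [404.0, 282.0]]
time_s: 3.75
ee_pos: [0.6359, 0.0496, 0.1672]
ee_rot: [[-0.006, 0.18, 0.984], [0.002, 0.984, -0.18], [-1.0, 0.001, -0.007]]
wrist_force: [-0.7, -0.1, 0.6]
width: 1.001
```

View pics/crop3.png

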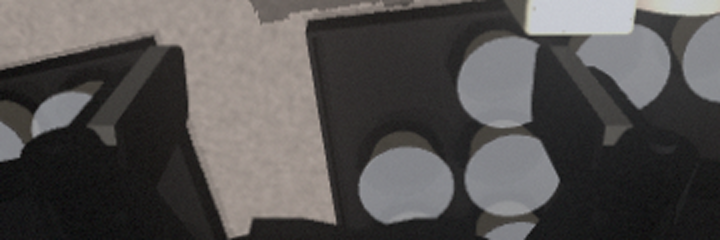

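```bash

python3 -m pendant '[[[-0.0006,-0.001,0,0.2,-0.005,0.023,1],[-0.0006,-0.001,0,0.36,-0.005,0.023,1],[-0.0006,-0.001,0,0.392,-0.005,0.023,1],[-0.0006,-0.001,0,0.392,-0.005,0.023,1],[-0.0006,-0.001,0,0.392,-0.005,0.023,1]]]'
python3 - <<'E'
from h import *
st=arm.state(); print(np.array(st["ee_pos"]).round(4),np.array(st["ee_rot"]).round(4).tolist())
s=arm.snapshot("scene"); st=arm.state(); w=arm.snapshot("wrist")
a=cv2.resize(s["color"][100:200,340:440],None,fx=4,fy=4,interpolation=cv2.INTER_CUBIC)
b=w["color"][0:400,120:520]
cv2.imwrite("pics/pre.png",np.hstack([a,b]))
E
```

```text
time_s: 4.25
ee_pos: [0.6383, 0.049, 0.1296]
ee_rot: [[0.002, 0.177, 0.984], [0.001, 0.984, -0.177], [-1.0, 0.001, 0.001]]
wrist_force: [0.2, -0.7, -0.1]
width: 0.997
[0.6383 0.049  0.1296] [[0.0016, 0.1766, 0.9843], [0.0006, 0.9843, -0.1766], [-1.0, 0.0009, 0.0015]]
```

View pics/pre.png

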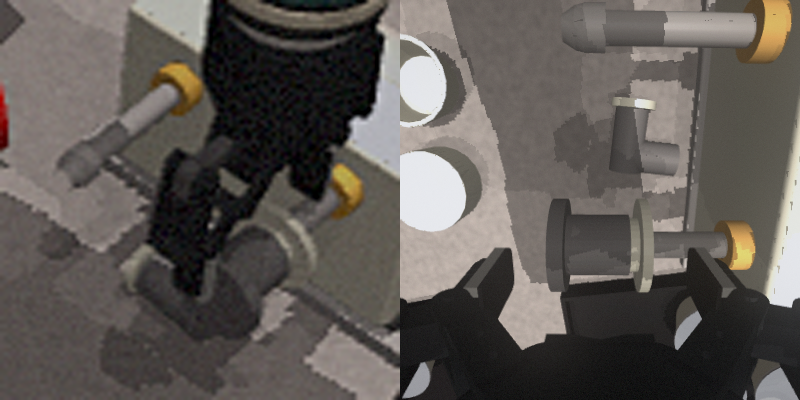

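The view shows the fingers straddling the fitting evenly, with clearance to the tube, elbow and stub B. I bias the tool about 4 mm outward so the ring finger leads and the closed end isn't pressed onto the hard stop. Then I close at 20 N.

```bash

python3 -m pendant '[[[0.0011,0.0002,0,0.01,-0.039,0,1],[0.0011,0.0002,0,0.01,-0.039,0,1],[0.0011,0.0002,0,0.01,-0.039,0,1]]]' 20
python3 -c "
from h import *
st=arm.state(); p=st['ee_pos']; print(np.round(p,4),np.round(st['ee_rot'],4).tolist(), 's',p[0]*.1836+p[1]*.983,'l',p[0]*.983-p[1]*.1836)"
python3 -m pendant '[[[0,0,0,0,0,0,0.6],[0,0,0,0,0,0,0.4],[0,0,0,0,0,0,0.3],[0,0,0,0,0,0,0.25],[0,0,0,0,0,0,0.2],[0,0,0,0,0,0,0.15],[0,0,0,0,0,0,0.1],[0,0,0,0,0,0,0.05],[0,0,0,0,0,0,0.05],[0,0,0,0,0,0,0.05],[0,0,0,0,0,0,0.05]]]' 20
```

```text
time_s: 4.65
ee_pos: [0.6377, 0.0448, 0.1284]
ee_rot: [[0.0, 0.184, 0.983], [0.001, 0.983, -0.184], [-1.0, 0.001, 0.0]]
wrist_force: [0.0, 0.8, -0.6]
width: 1.003
[0.6377 0.0448 0.1284] [[0.0003, 0.1838, 0.983], [0.0009, 0.983, -0.1838], [-1.0, 0.0009, 0.0002]] s 0.1611613502218882 l 0.6186032008688749
time_s: 5.75
ee_pos: [0.6382, 0.046, 0.1289]
ee_rot: [[0.002, 0.183, 0.983], [0.003, 0.983, -0.183], [-1.0, 0.003, 0.001]]
wrist_force: [1.1, 9.0, 5.0]
width: 0.539
```

```bash

python3 -m pendant '[[[0,0,0,0,0,0,-0.2],[0,0,0,0,0,0,-0.2],[0,0,0,0,0,0,-0.2]]]' 25
python3 -c "
from h import *
st=arm.state(); w=arm.snapshot('wrist'); cv2.imwrite('pics/grip.png',np.hstack([w['color'][100:400,170:470],]).repeat(2,0).repeat(2,1))
R=np.array(st['ee_rot']);p=np.array(st['ee_pos'])
for x in (.019,.015,.012): print(x,[proj(w,p+R@[x,y,-.011],st)[0].round(0).tolist() for y in(-.0235,.0235)])
p=st['ee_pos']; print(np.round(p,4), 's',p[0]*.1836+p[1]*.983,'l',p[0]*.983-p[1]*.1836,st['wrist_force'],st['moment'],st['width'])"
```

```text
time_s: 6.05
ee_pos: [0.6382, 0.0461, 0.1291]
ee_rot: [[0.002, 0.183, 0.983], [0.003, 0.983, -0.183], [-1.0, 0.004, 0.001]]
wrist_force: [-0.5, 2.6, 3.3]
width: 0.542
0.019 [[276.0, 232.0], [365.0, 232.0]]
0.015 [[275.0, 235.0], [366.0, 235.0]]
0.012 [[274.0, 237.0], [367.0, 237.0]]
[0.6382 0.0461 0.1291] s 0.16250458792026495 l 0.6189010224984659 [-0.53540177  2.6419461   3.34212872] [0.69839605 0.05807254 0.04485253] 0.5423959355077884
```

View pics/grip.png

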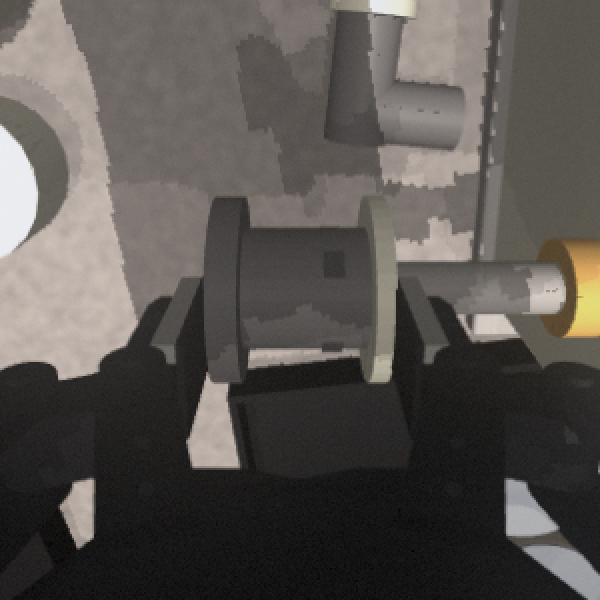

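The ring is fully in, with no gap left at the barrel. Now I'll draw it off slowly.

```bash

python3 -m pendant '[[[0,0,0,0,0,0,-0.2],[0,0,0,0,-0.02,0,-0.2],[0,0,0,0,-0.04,0,-0.2],[0,0,0,0,-0.06,0,-0.2],[0,0,0,0,-0.08,0,-0.2],[0,0,0,0,-0.1,0,-0.2],[0,0,0,0,-0.12,0,-0.2]]]' 40
python3 -c "
from h import *
st=arm.state()
p=st['ee_pos']; print(np.round(p,4), 's',p[0]*.1836+p[1]*.983,'l',p[0]*.983-p[1]*.1836,st['wrist_force'],st['moment'],st['width'])"
```

```text
time_s: 6.8
ee_pos: [0.6363, 0.0359, 0.1292]
ee_rot: [[0.003, 0.182, 0.983], [0.007, 0.983, -0.182], [-1.0, 0.007, 0.002]]
wrist_force: [1.1, 13.6, 4.2]
width: 0.538
[0.6363 0.0359 0.1292] s 0.15216979898013894 l 0.6189273002925366 [ 1.13416799 13.62909878  4.21451956] [ 2.95534344 -0.31324689 -0.0250511 ] 0.5375678591855335
```

```bash

python3 -m pendant '[[[0,0,0,0,-0.03,0,-0.2],[0,0,0,0,-0.06,0,-0.2],[0,0,0,0,-0.09,0,-0.2],[0,0,0,0,-0.12,0,-0.2],[0,0,0,0,-0.15,0,-0.2],[0,0,0,0,-0.18,0,-0.2],[0,0,0,0,-0.21,0,-0.2],[0,0,0,0,-0.24,0,-0.2],[0,0,0,0,-0.27,0,-0.2],[0,0,0,0,-0.3,0,-0.2]]]' 40
python3 -m pendant '[[[0,0,0,0,-0.05,0,-0.2],[0,0,0,0,-0.1,0,-0.2],[0,0,0,0,-0.15,0,-0.2],[0,0,0,0,-0.2,0,-0.2],[0,0,0,0,-0.25,0,-0.2],[0,0,0,0,-0.3,0,-0.2],[0,0,0,0,-0.3,0,-0.2],[0,0,0,0,-0.3,0,-0.2],[0,0,0,0,-0.3,0,-0.2]]]' 40
python3 -c "
from h import *
st=arm.state(); w=arm.snapshot('wrist'); cv2.imwrite('pics/off.png',w['color'])
p=st['ee_pos']; print(np.round(p,4),np.round(st['ee_rot'],4).tolist(), 's',p[0]*.1836+p[1]*.983,'l',p[0]*.983-p[1]*.1836,st['wrist_force'],st['moment'],st['width'])"
```

```text
time_s: 7.8
ee_pos: [0.6308, 0.0062, 0.129]
ee_rot: [[0.003, 0.182, 0.983], [0.007, 0.983, -0.182], [-1.0, 0.007, 0.002]]
wrist_force: [-0.4, -0.2, -1.9]
width: 0.536
time_s: 8.7
ee_pos: [0.6254, -0.0231, 0.1288]
ee_rot: [[0.003, 0.181, 0.983], [0.007, 0.983, -0.181], [-1.0, 0.007, 0.002]]
wrist_force: [-1.1, -0.5, -2.5]
width: 0.532
[ 0.6254 -0.0231  0.1288] [[0.0031, 0.1814, 0.9834], [0.0069, 0.9834, -0.1815], [-1.0, 0.0073, 0.0018]] s 0.09209179995362346 l 0.619063658503134 [-1.08823969 -0.46557728 -2.50023123] [-0.03181509 -0.02479023 -0.01431994] 0.5317013869480904
```

View pics/off.png

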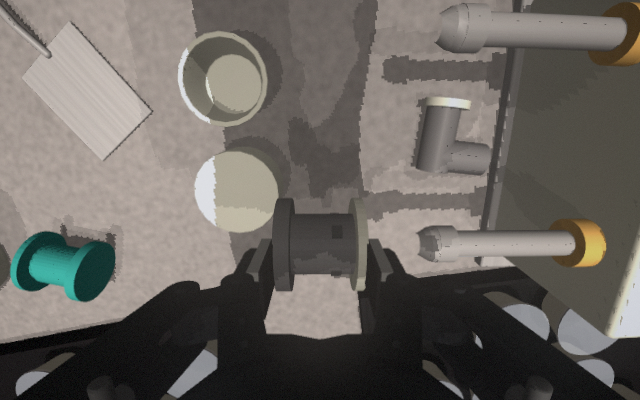

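It's clear by 70 mm, still squeezed, and the look-alikes are undisturbed. Next is 110 mm sideways to the other stub.

```bash

python3 -m pendant '[[[0,0,0,0,0,-0.2,-0.2],[0.0003,0,-0.0011,0,0,-0.4,-0.2],[0.0003,0,-0.0011,0,0,-0.55,-0.2],[0.0003,0,-0.0011,0,0,-0.55,-0.2],[0.0003,0,-0.0011,0,0,-0.55,-0.2]]]' 40
python3 -m pendant '[[[0,0,0,0,0,-0.2,-0.2],[0,0,0,0,0,-0.4,-0.2],[0,0,0,0,0,-0.55,-0.2],[0,0,0,0,0,-0.55,-0.2],[0,0,0,0,0,-0.55,-0.2],[0,0,0,0,0,-0.55,-0.2]]]' 40
python3 -c "
from h import *
st=arm.state(); w=arm.snapshot('wrist'); cv2.imwrite('pics/atB.png',w['color'])
p=st['ee_pos']; print(np.round(p,4),np.round(st['ee_rot'],4).tolist(), 's',p[0]*.1836+p[1]*.983,'l',p[0]*.983-p[1]*.1836,st['wrist_force'],st['moment'],st['width'])"
```

```text
time_s: 9.25
ee_pos: [0.5718, -0.0131, 0.129]
ee_rot: [[0.003, 0.183, 0.983], [-0.0, 0.983, -0.183], [-1.0, 0.0, 0.003]]
wrist_force: [-0.6, -0.0, -2.6]
width: 0.533
time_s: 9.85
ee_pos: [0.5189, -0.0033, 0.1289]
ee_rot: [[0.003, 0.183, 0.983], [-0.0, 0.983, -0.183], [-1.0, 0.0, 0.003]]
wrist_force: [0.0, -1.0, -2.4]
width: 0.53
[ 0.5189 -0.0033  0.1289] [[0.0034, 0.1832, 0.9831], [-0.0001, 0.9831, -0.1832], [-1.0, 0.0005, 0.0034]] s 0.09205454677291594 l 0.5107045937497824 [ 0.02123122 -1.04611108 -2.38358487] [-0.00310416 -0.00993613 -0.03156688] 0.5301969144341682
```

View pics/atB.png

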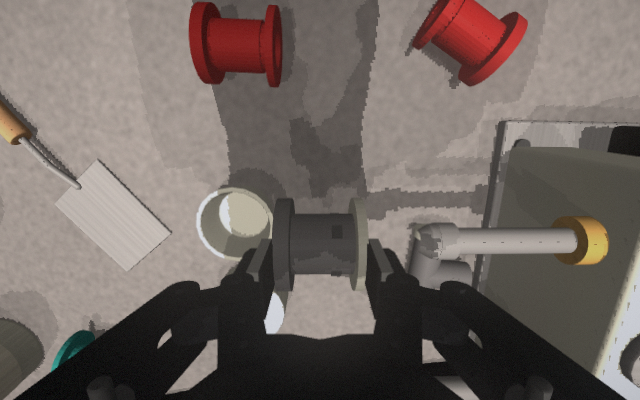

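Lateral is 1.8 mm short of 110 mm. I'll correct it and then advance over the nose.

```bash

python3 -m pendant '[[[0,0,0,0,0,-0.02,-0.2],[0,0,0,0,0.03,-0.02,-0.2],[0,0,0,0,0.08,-0.02,-0.2],[0,0,0,0,0.13,-0.02,-0.2],[0,0,0,0,0.18,-0.02,-0.2],[0,0,0,0,0.23,-0.02,-0.2],[0,0,0,0,0.25,-0.02,-0.2],[0,0,0,0,0.25,-0.02,-0.2]]]' 40
cat > s.py <<'E'
from h import *
st=arm.state(); p=st['ee_pos']; print(np.round(p,4),np.round(st['ee_rot'],4).tolist(), 's %.4f l %.4f'%(p[0]*.1836+p[1]*.983,p[0]*.983-p[1]*.1836),np.round(st['wrist_force'],1),np.round(st['moment'],2),st['width'])
E
python3 s.py
```

```text
time_s: 10.7
ee_pos: [0.5214, 0.0221, 0.1288]
ee_rot: [[0.003, 0.183, 0.983], [-0.0, 0.983, -0.183], [-1.0, 0.0, 0.003]]
wrist_force: [-0.6, -0.4, -0.7]
width: 0.531
[0.5214 0.0221 0.1288] [[0.0031, 0.1827, 0.9832], [-0.0001, 0.9832, -0.1827], [-1.0, 0.0005, 0.0031]] s 0.1174 l 0.5085 [-0.6 -0.4 -0.7] [-0.02 -0.    0.04] 0.530636137319344
```

```bash

python3 -m pendant '[[[0,0,0,0,0.04,0.002,-0.2],[0,0,0,0,0.08,0.002,-0.2],[0,0,0,0,0.12,0.002,-0.2],[0,0,0,0,0.16,0.002,-0.2],[0,0,0,0,0.2,0.002,-0.2],[0,0,0,0,0.23,0.002,-0.2],[0,0,0,0,0.26,0.002,-0.2],[0,0,0,0,0.28,0.002,-0.2],[0,0,0,0,0.3,0.002,-0.2],[0,0,0,0,0.32,0.002,-0.2],[0,0,0,0,0.32,0.002,-0.2]]]' 40
python3 s.py
```

```text
time_s: 11.8
ee_pos: [0.5276, 0.0537, 0.1289]
ee_rot: [[0.003, 0.182, 0.983], [0.0, 0.983, -0.182], [-1.0, 0.001, 0.003]]
wrist_force: [0.7, -0.9, 2.0]
width: 0.531
[0.5276 0.0537 0.1289] [[0.0035, 0.1825, 0.9832], [0.0002, 0.9832, -0.1825], [-1.0, 0.0008, 0.0034]] s 0.1497 l 0.5088 [ 0.7 -0.9  2. ] [-0.04 -0.03  0.06] 0.5306895008498881
```

```bash

python3 -m pendant '[[[0,0,0,-0.004,0,0,-0.2],[0,0,0,-0.004,0.01,0,-0.2],[0,0,0,-0.004,0.02,0,-0.2],[0,0,0,-0.004,0.03,0,-0.2],[0,0,0,-0.004,0.04,0,-0.2],[0,0,0,-0.004,0.05,0,-0.2],[0,0,0,-0.004,0.06,0,-0.2],[0,0,0,-0.004,0.07,0,-0.2]]]' 40
python3 s.py
```

```text
time_s: 12.6
ee_pos: [0.5287, 0.0592, 0.1294]
ee_rot: [[0.003, 0.183, 0.983], [-0.004, 0.983, -0.183], [-1.0, -0.003, 0.004]]
wrist_force: [-3.4, -19.4, 3.3]
width: 0.534
[0.5287 0.0592 0.1294] [[0.003, 0.1833, 0.983], [-0.0036, 0.983, -0.1833], [-1.0, -0.003, 0.0036]] s 0.1553 l 0.5088 [ -3.4 -19.4   3.3] [-3.94  0.8  -0.09] 0.5343531845380275
```

```bash

python3 -m pendant '[[[0,0,0,-0.002,0.01,0,-0.2],[0,0,0,-0.002,0.02,0,-0.2],[0,0,0,-0.002,0.03,0,-0.2],[0,0,0,-0.002,0.04,0,-0.2],[0,0,0,-0.002,0.05,0,-0.2],[0,0,0,-0.002,0.06,0,-0.2]]]' 40
python3 s.py
```

```text
time_s: 13.2
ee_pos: [0.5295, 0.0636, 0.1296]
ee_rot: [[0.002, 0.184, 0.983], [-0.008, 0.983, -0.184], [-1.0, -0.007, 0.004]]
wrist_force: [-3.9, -19.8, 3.1]
width: 0.53
[0.5295 0.0636 0.1296] [[0.0023, 0.1842, 0.9829], [-0.0079, 0.9829, -0.1842], [-1.0, -0.0073, 0.0037]] s 0.1598 l 0.5088 [ -3.9 -19.8   3.1] [-4.22  0.86  0.01] 0.5303338047691937
```

```bash

python3 -m pendant '[[[0,0,0.0003,0,0.01,0,-0.2],[0,0,0.0006,0,0.015,0,-0.2],[0,0,0.0006,0,0.02,0,-0.2],[0,0,0.0006,0,0.025,0,-0.2],[0,0,0.0006,0,0.03,0,-0.2]]]' 40
python3 s.py
```

```text
time_s: 13.7
ee_pos: [0.5296, 0.0644, 0.1295]
ee_rot: [[0.002, 0.186, 0.983], [-0.01, 0.983, -0.186], [-1.0, -0.009, 0.004]]
wrist_force: [-2.9, -18.0, 1.6]
width: 0.53
[0.5296 0.0644 0.1295] [[0.0019, 0.1856, 0.9826], [-0.0096, 0.9826, -0.1856], [-1.0, -0.0091, 0.0036]] s 0.1606 l 0.5087 [ -2.9 -18.    1.6] [-3.94  0.7   0.04] 0.5300967598810893
```

```bash

python3 -m pendant '[[[0,0,0.0006,0,0.015,0,-0.2],[0,0,0.001,0,0.02,0,-0.2],[0,0,0.001,0,0.025,0,-0.2],[0,0,0.001,0,0.03,0,-0.2],[0,0,0.001,0,0.034,0,-0.2]]]' 40
python3 s.py
```

```text
time_s: 14.2
ee_pos: [0.5298, 0.0655, 0.1294]
ee_rot: [[0.002, 0.187, 0.982], [-0.009, 0.982, -0.187], [-1.0, -0.009, 0.004]]
wrist_force: [-4.7, -23.9, 2.8]
width: 0.529
[0.5298 0.0655 0.1294] [[0.0019, 0.1872, 0.9823], [-0.0092, 0.9823, -0.1871], [-1.0, -0.0087, 0.0036]] s 0.1616 l 0.5087 [ -4.7 -23.9   2.8] [-5.02  0.87  0.05] 0.5287312463260591
```

```bash

python3 -m pendant '[[[0,0,0.0006,0,0.012,0,-0.2],[0,0,0.001,0,0.018,0,-0.2],[0,0,0.001,0,0.022,0,-0.2],[0,0,0.001,0,0.025,0,-0.2],[0,0,0.001,0,0.027,0,-0.2],[0,0,0.001,0,0.027,0,-0.2]]]' 40
python3 s.py
python3 -c "
from h import *
import pickle
st=arm.state(); w=arm.snapshot('wrist'); pickle.dump((st,w),open('w2.pkl','wb'))
cv2.imwrite('pics/home.png',cv2.resize(w['color'][150:320,240:500],None,fx=3,fy=3,interpolation=cv2.INTER_CUBIC))"
```

```text
time_s: 14.8
ee_pos: [0.53, 0.0664, 0.1293]
ee_rot: [[0.002, 0.188, 0.982], [-0.007, 0.982, -0.188], [-1.0, -0.007, 0.004]]
wrist_force: [-3.1, -17.1, 1.8]
width: 0.533
[0.53   0.0664 0.1293] [[0.0023, 0.1883, 0.9821], [-0.0074, 0.9821, -0.1883], [-1.0, -0.0068, 0.0037]] s 0.1626 l 0.5088 [ -3.1 -17.1   1.8] [-3.71  0.68  0.  ] 0.5329346881778402
```

View pics/home.png

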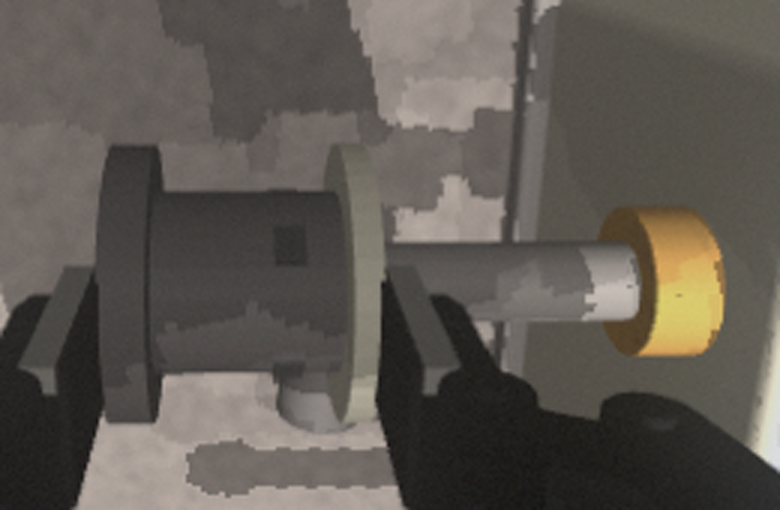

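```bash

python3 -m pendant '[[[0,0,0.0006,0,0.012,0,-0.2],[0,0,0.001,0,0.018,0,-0.2],[0,0,0.001,0,0.022,0,-0.2],[0,0,0.001,0,0.025,0,-0.2],[0,0,0.001,0,0.027,0,-0.2],[0,0,0.001,0,0.027,0,-0.2]]]' 40
python3 s.py
```

```text
time_s: 15.45
ee_pos: [0.5301, 0.0669, 0.1293]
ee_rot: [[0.003, 0.19, 0.982], [-0.007, 0.982, -0.19], [-1.0, -0.006, 0.004]]
wrist_force: [-4.8, -21.3, 3.5]
width: 0.535
[0.5301 0.0669 0.1293] [[0.0025, 0.1897, 0.9818], [-0.0067, 0.9818, -0.1896], [-1.0, -0.0061, 0.0037]] s 0.1630 l 0.5088 [ -4.8 -21.3   3.5] [-4.53  0.87  0.02] 0.5346157914780253
```

```bash

python3 -m pendant '[[[-0.0005,0,0.0006,0,0.012,0,-0.2],[-0.001,0,0.001,0,0.018,0,-0.2],[-0.001,0,0.001,0,0.022,0,-0.2],[-0.001,0,0.001,0,0.025,0,-0.2],[-0.001,0,0.001,0,0.027,0,-0.2],[-0.001,0,0.001,0,0.028,0,-0.2]]]' 40
python3 s.py
```

```text
time_s: 16.05
ee_pos: [0.5301, 0.0669, 0.1293]
ee_rot: [[0.002, 0.185, 0.983], [-0.007, 0.983, -0.185], [-1.0, -0.007, 0.004]]
wrist_force: [-5.1, -24.3, 4.7]
width: 0.531
[0.5301 0.0669 0.1293] [[0.0024, 0.1852, 0.9827], [-0.0073, 0.9827, -0.1852], [-1.0, -0.0067, 0.0037]] s 0.1631 l 0.5088 [ -5.1 -24.3   4.7] [-5.37  1.06 -0.02] 0.5311721300985517
```

The TCP stopped at s=0.163 (expected 0.1626) while the push rose to 25 N, so the stop end is home on the inner stop. I'll open gently, keeping light inward pressure.

```bash

python3 -m pendant '[[[0,0,0,0,0.01,0,0.1],[0,0,0,0,0.01,0,0.15],[0,0,0,0,0.01,0,0.2],[0,0,0,0,0.005,0,0.3],[0,0,0,0,0,0,0.4],[0,0,0,0,0,0,0.6],[0,0,0,0,0,0,0.9],[0,0,0,0,0,0,1],[0,0,0,0,0,0,1],[0,0,0,0,0,0,1]]]' 20
python3 s.py
python3 -c "
from h import *
import pickle
st=arm.state(); w=arm.snapshot('wrist'); pickle.dump((st,w),open('w3.pkl','wb'))
cv2.imwrite('pics/rel.png',cv2.resize(w['color'][150:320,240:500],None,fx=3,fy=3,interpolation=cv2.INTER_CUBIC))"
```

```text
time_s: 17.05
ee_pos: [0.5301, 0.067, 0.1293]
ee_rot: [[0.002, 0.185, 0.983], [-0.007, 0.983, -0.185], [-1.0, -0.007, 0.004]]
wrist_force: [0.1, 0.2, -0.6]
width: 1.0
[0.5301 0.067  0.1293] [[0.0025, 0.1852, 0.9827], [-0.0072, 0.9827, -0.1852], [-1.0, -0.0066, 0.0038]] s 0.1631 l 0.5088 [ 0.1  0.2 -0.6] [ 0.   -0.06 -0.02] 1.0000076519224383
```

View pics/rel.png

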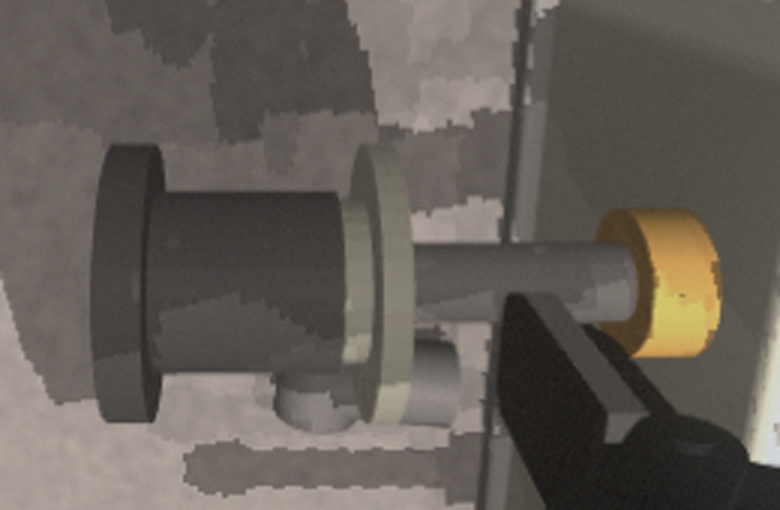

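The ring is out again, with a gap at the barrel and no force on the wrist. I'll lift to the same relative pose as the first wrist view, where the fitting was known to be home on stub A, and compare seating depth directly.

```bash

python3 -m pendant '[[[0,0,0,-0.1,0,0,1],[0,0,0,-0.3,0,0,1],[0,0,0.001,-0.6,0,0,1],[0,0,0.001,-0.95,0,0,1],[0,0,0.001,-0.95,0,0,1],[0,0,0.001,-0.95,0,0,1]]]'
python3 -m pendant '[[[0,0,0,-0.3,0.03,-0.04,1],[0,0,0,-0.45,0.03,-0.045,1],[0,0,0,-0.45,0.03,-0.045,1],[0,0,0,-0.45,0.03,-0.045,1]]]'
python3 s.py
```

```text
time_s: 17.7
ee_pos: [0.5301, 0.0676, 0.2251]
ee_rot: [[0.005, 0.185, 0.983], [-0.001, 0.983, -0.185], [-1.0, -0.0, 0.005]]
wrist_force: [0.0, -0.5, 0.7]
width: 0.995
time_s: 18.1
ee_pos: [0.5258, 0.0715, 0.2691]
ee_rot: [[0.004, 0.185, 0.983], [-0.001, 0.983, -0.185], [-1.0, -0.0, 0.004]]
wrist_force: [0.0, -0.5, -0.2]
width: 0.997
[0.5258 0.0715 0.2691] [[0.0041, 0.1852, 0.9827], [-0.0011, 0.9827, -0.1852], [-1.0, -0.0003, 0.0043]] s 0.1668 l 0.5037 [ 0.  -0.5 -0.2] [0.1  0.03 0.02] 0.9968018756874313
```

```bash
python3 - <<'E'
from h import *
import pickle; _,w1=pickle.load(open("w1.pkl","rb")); st=arm.state(); w=arm.snapshot("wrist"); arm.silhouettes
g1,g2=[cv2.GaussianBlur(cv2.cvtColor(x["color"],6),(0,0),.7) for x in (w1,w)]
def match(c0,c1,r0,r1):
    e=lambda g:abs(cv2.Sobel(g,cv2.CV_32F,1,0))
    t=e(g1)[r0:r1,c0:c1]; S=e(g2)[r0-20:r1+20,c0-12:c1+12]; m=cv2.matchTemplate(S,t,cv2.TM_CCOEFF_NORMED); _,v,_,(x,y)=cv2.minMaxLoc(m)
    a,b,c=m[y,x-1:x+2]; return v.round(2),x-12+.5*(a-c)/(a-2*b+c),y-20
for n,b in dict(fit=(284,354,164,222),disc=(284,318,164,222),ring=(332,354,164,222),gold=(380,408,174,212)).items(): print(n,match(*b))
for r in arm.silhouettes("fitting","wrist")[:2]:
    ys,xs=np.nonzero(r["pixels"]); print(r["score"],r["xy"],xs.min(),xs.max(),ys.min(),ys.max())
cv2.imwrite("pics/final.png",np.hstack([cv2.resize(x["color"][20:250,270:420],None,fx=2.5,fy=2.5,interpolation=cv2.INTER_CUBIC) for x in (w1,w)]))
E
```

```text
Traceback (most recent call last):
AttributeError: 'float' object has no attribute 'round'
```

```bash
python3 - <<'E'
from h import *
import pickle; _,w1=pickle.load(open("w1.pkl","rb")); st=arm.state(); w=arm.snapshot("wrist")
g1,g2=[cv2.GaussianBlur(cv2.cvtColor(x["color"],6),(0,0),.7) for x in (w1,w)]
def match(c0,c1,r0,r1):
    e=lambda g:abs(cv2.Sobel(g,cv2.CV_32F,1,0))
    t=e(g1)[r0:r1,c0:c1]; S=e(g2)[r0-20:r1+20,c0-12:c1+12]; m=cv2.matchTemplate(S,t,cv2.TM_CCOEFF_NORMED); _,v,_,(x,y)=cv2.minMaxLoc(m)
    a,b,c=m[y,x-1:x+2]; return round(v,2),x-12+.5*(a-c)/(a-2*b+c),y-20
for n,b in dict(fit=(284,354,164,222),disc=(284,318,164,222),ring=(332,354,164,222),gold=(380,408,174,212)).items(): print(n,match(*b))
for r in arm.silhouettes("fitting","wrist")[:2]:
    ys,xs=np.nonzero(r["pixels"]); print(r["score"],r["xy"],xs.min(),xs.max(),ys.min(),ys.max())
cv2.imwrite("pics/final.png",np.hstack([cv2.resize(x["color"][20:250,270:420],None,fx=2.5,fy=2.5,interpolation=cv2.INTER_CUBIC) for x in (w1,w)]))
E
```

```text
fit (0.91, np.float32(0.024824137), -1)
disc (0.97, np.float32(0.0028001044), -1)
ring (0.89, np.float32(0.031326726), -1)
gold (0.94, np.float32(0.15449008), 1)
0.83 [318.0, 188.9] 291 346 166 216
0.72 [112.3, 288.5] 87 144 268 306
```

The seating matches the original: fitting and collar shift by +0.02 px and +0.15 px between the two views, about 0.1 mm relative. The ring matches its out position. Handing in.

```bash
python3 -c "
from bench import arm
print(arm.state()['time_s'],arm.hand_in())"
```

```text
the job is handed in; nothing more can be done
18.25 None
```

The grey stop end is now on the other stub with its collet ring sprung out. I handed the job in at 18.25 s of the 61 s allowed. No verdict was reported.

**What I did:**
- **Removal:** I squeezed the collet ring in until no gap showed and drew the stop end off along the stub's axis. The wrist read up to about 14 N at the points I checked.
- **Transfer:** I carried it 110 mm sideways to the empty stub.
- **Insertion:** I pushed it on in small steps until it stopped moving at about 25 N. It stopped within 0.5 mm of where I expected the inner stop.
- **Release:** I let go gently and lifted the gripper clear.

**Last checks:**
- **Seating depth:** a wrist view matched to the first one (fitting home on the first stub) agrees to about 0.1 mm along the axis. The ring is in its out position.
- **Robot clear:** the wrist force is about zero and the gripper is clear.

**What did not fully check out:**
- **Sideways offset:** the same comparison shows 1–2 px (about 1–2 mm) sideways between the fitting and the gold collar. It was measured only to whole pixels and implies at most about 2° of tilt, within the 7° limit.
- **Push force:** the wrist force peaked at about 25 N in my readings, but the contact force on the stubs themselves was not directly measurable.
- **Bystanders:** I did not measure them again at the end. They looked undisturbed in the pictures along the way. The last comparison picture could not be viewed because the viewing limit was reached, so that check rests on the numbers alone.

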